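Bring the row of kit trays to the storage rack and stack them on their lugs

TASK

Move the row of four kit trays from the plywood carrying rack to the grey steel storage rack, each on top of the tray of its own colour there, and end for end with it (white ends at opposite ends), so that it stands level on the lower tray's lugs instead of sinking down onto the parts inside. Carry the trays upright so that nothing spills, and leave the lower trays standing in their own bays.

Things in the scene. Friction and masses are not known exactly. Their poses are not given: they have to be found in the camera images.
- kit_blue_c (a point): centre (22 mm above the underside, 22 mm below the rim) of the loose blue kit tray that starts in the PLYWOOD carrying rack. All 8 trays are alike: 114 mm long (x), 61 wide (y), 44 high, about 0.2 kg, parts fixed inside. The rim end at -x is white, with a white lip 9 mm further out; the rest is coloured. Axes: x along the length away from the white end, y across, z up
- kit_yellow_c (a point): centre (22 mm above the underside, 22 mm below the rim) of the loose yellow kit tray that starts in the PLYWOOD carrying rack; shape and axes as kit_blue_c. A tray's top 14 mm is an upright rim band, 61 mm wide outside: grip it across the width at mid-length. Below it the walls slope in to a floor 94 x 45 mm
- kit_green_c (a point): centre (22 mm above the underside, 22 mm below the rim) of the loose green kit tray that starts in the PLYWOOD carrying rack; shape and axes as kit_blue_c. Inside each mouth (108 x 55 mm clear), 9 mm below the rim, are 2 lugs on each long wall, 34 mm to the white side and 14 mm to the other side of the middle; grooves outside at the same places
- kit_red_c (a point): centre (22 mm above the underside, 22 mm below the rim) of the loose red kit tray that starts in the PLYWOOD carrying rack; shape and axes as kit_blue_c. Set on another tray the same way round, a tray slips past the lugs and sinks in; turned half a turn it stands on them, centre 35 mm above the lower centre, with 5 mm of play along, 4 mm across
- low_blue_c (a point): centre (half-way up) of the blue tray standing in a bay of the GREY STEEL storage rack; shape and axes as kit_blue_c (x away from its white end). Loose, with about 6 mm of play in its bay
- low_yellow_c (a point): centre (half-way up) of the yellow tray standing in a bay of the GREY STEEL storage rack; shape and axes as kit_blue_c (x away from its white end). Trays in a row stand 96 mm apart, 35 mm clear between rims, in both racks
- low_green_c (a point): centre (half-way up) of the green tray standing in a bay of the GREY STEEL storage rack; shape and axes as kit_blue_c (x away from its white end). Nothing in the racks is more than 95 mm above the worktop at the start
- low_red_c (a point): centre (half-way up) of the red tray standing in a bay of the GREY STEEL storage rack; shape and axes as kit_blue_c (x away from its white end). The end walls and grips of the racks are over 30 mm clear of the outer trays' rims and no higher than 70 mm above the worktop

How it is judged:
By the outcome, as a careful person would: the job done as asked, in the order asked, and still so for the second after the job is handed in, with the robot touching nothing.
It also fails if it takes over 118 s, if anything falls off the work surface, if the arm or the gripper's body presses on something with over 40 N, if the wrist force passes 120 N, or if a joint passes its speed limit or range.

ROBOT

A 6-joint arm with a two-finger parallel gripper is mounted at the origin on a cart in front of the work surface, level with it; the furniture and walls round the work are solid. World frame = base frame: x ahead of the robot, y to its left, z up, the work surface at z = 0. Lengths are in mm, angles in rad, forces in N, time in s.
With the tool pointing down it reaches from about 325 to 900 mm from the base axis. Payload 3.5 kg.
Tool frame: the origin (TCP) lies between the finger pads; the fingertips stand 25 mm ahead of it and the grasp point (between the pads) lies 6 mm ahead of it; z points along the fingers, y is the line along which they close (so a half turn about z gives the same grasp; the last joint's range is limited). The gripper opens to 85 mm and grips with 20 to 120 N. Pads are 22 mm wide; open, the fingers measure 114 mm over their backs; the gripper's body (76 mm by 85 mm) begins 54 mm behind the grasp point. The pads swing forward as they close: fully open they stand 13 mm farther back than shut.
Start: joints at [1.025, 0.276, -0.026, 1.268, 0, 1.467], TCP at [267.8, 564.717, 217.613] pointing down, gripper open.
Joint ranges: [-3.12, 3.12], [-0.85, 1.88], [-1.08, 1.24], [-1.95, 2.15], [-1.57, 1.53], [-3.14, 3.14]. Speed limits (rad/s): [2.57, 2.57, 3.14, 3.14, 3.14, 3.14].

INTERFACE

Orientations are given as a unit quaternion [w, x, y, z].
In Python, from cell import status, cams, ctrl gives the robot as it stands. The module is installed in compiled form; this text tells all that it offers.
- The arm moves only by the shell command python3 -m crank 'ROWS' [FORCE]. ROWS is JSON, a list of rows, each a list of 5 numbers: the shift along the tool's x, y, z in mm, then the turn about the tool's z in rad, then the opening, from 0 (shut) to 1 (fully open). In form: [[dx, dy, dz, twist, grip], ...]. A call has 1 to 12 rows; each row shifts and turns the commanded pose from where the row before left it, along the tool's axes as they then stand; what a row does not reach is not made up. A row lasts 1/8 s, in which the tool goes at most 62.5 mm and 10.7 degrees, less where a joint would pass 70% of its speed; a pose out of reach is approached as far as the arm can. A call is refused whole if a number of a shift passes 62.5 or a number of a turn 0.188, either way. A call with a gripper value outside its range is refused whole. The fingers move at their own pace and stop on an object; FORCE is the grip in N (left out, the last holds). Time passes only in rows, so rows that do not move let the fingers close. It gives the time, the measured TCP pose, the force, the opening and the grip force at its end, in the units of the state.
- status.state(): the state, without advancing time (a new reading comes with each control period).
- cams.capture(name): name is "side" or "top" or "wrist"; returns the picture (480x640x3 uint8, red, green, blue); there is no depth.
- cams.camera_params(name): a dict with "camera_matrix" (3x3 intrinsics, pixels), "R" (3x3) and "t" (3): a world point X has camera coordinates R X + t; the wrist camera has in their place "T_tool_cam" (4x4, takes a point from camera to tool coordinates, whose origin is the TCP and whose axes are the flange's). Camera axes: x right, y down, z forward; pixel columns grow to the right and rows downward; lengths in mm; the calibration is good to about 2 mm. A picture is of the moment at which its call begins: read the wrist's pose just before it. camera_params takes no time and is no camera call.
- ctrl.sign_off(): hands the job in; it is judged then, once.
The state is a dict: "t": time; "joints": joint angles; "joint_vel": joint speeds; "joint_efforts": joint torques, N m; "tcp_pos": TCP position; "orientation": TCP orientation; "force": force on the tool from outside, world axes, zero at the start; "ft_torque": the same for the moment, N m; "opening": finger opening in mm; "grip_force": force on a finger pad.
Only numpy, scipy, OpenCV 4.12 (cv2) and the standard library are available. Lean on these libraries where they do the work, as an engineer would, in place of code of your own. Each camera call takes 0.05 s, during which the arm holds its last target. There are 200 camera calls.

## Working session

There is one attempt and no reset: what is moved stays moved. The work goes in short steps, Python scripts to look and compute and a shell command to move; the robot and the scene stay as the last step left them, time stands still between calls to the robot, and variables do not carry over. Pictures are saved under pics/ and viewed, at most 17 in all, crops included, and the job is handed in when it is done.

```bash
mkdir -p pics; cat > h.py <<'E'
import numpy as np, cv2
from cell import status, cams, ctrl
def snap(n,f):
    im=cams.capture(n); cv2.imwrite('pics/'+f+'.png',cv2.cvtColor(im,cv2.COLOR_RGB2BGR)); return im
E
python3 - <<'E'
from h import *
print(status.state())
for n in ('top','side','wrist'):
    p=cams.camera_params(n); print(n,{k:np.round(v,4).tolist() for k,v in p.items()})
snap('top','top0'); snap('side','side0')
E
```

```text
{'t': 0.0, 'joints': array([ 1.02461503e+00,  2.77167185e-01, -2.78559291e-02,  1.26798940e+00,
        9.63587077e-06,  1.46740377e+00]), 'joint_vel': array([-0.00026045, -0.00040991,  0.00096503,  0.00078676,  0.00124061,
       -0.00033011]), 'joint_efforts': array([ 3.32835634e-05, -4.45508730e+01,  2.95204014e+01,  1.63582916e-02,
        3.95821394e-05,  4.61282895e-06]), 'tcp_pos': array([267.37803838, 564.04613023, 216.45024801]), 'orientation': array([-3.58166987e-04,  2.19590043e-01,  9.75591608e-01, -1.04862562e-03]), 'force': array([0.32430916, 0.47138779, 0.72860437]), 'ft_torque': array([-0.03603406, -0.06219709,  0.00938766]), 'grip_force': 0.0, 'opening': 85.50197766958757}
top {'camera_matrix': [[452.9693, 0.0, 316.4261], [0.0, 452.9693, 235.9162], [0.0, 0.0, 1.0]], 'R': [[0.0215, -0.9992, 0.034], [-0.9935, -0.0251, -0.1111], [0.1118, -0.0313, -0.9932]], 't': [-28.8613, 544.2178, 861.8416]}
side {'camera_matrix': [[499.5309, 0.0, 318.0565], [0.0, 499.5309, 241.3834], [0.0, 0.0, 1.0]], 'R': [[-0.9926, -0.1198, -0.0179], [-0.063, 0.6373, -0.768], [0.1034, -0.7613, -0.6402]], 't': [531.2989, 85.197, 928.6442]}
wrist {'camera_matrix': [[381.5725, 0.0, 314.1949], [0.0, 381.5725, 243.0342], [0.0, 0.0, 1.0]], 'T_tool_cam': [[-0.0005, -0.9588, -0.2841, 71.1817], [1.0, -0.0003, -0.0006, 0.0229], [0.0005, -0.2841, 0.9588, -157.4881], [0.0, 0.0, 0.0, 1.0]]}
```

View pics/top0.png

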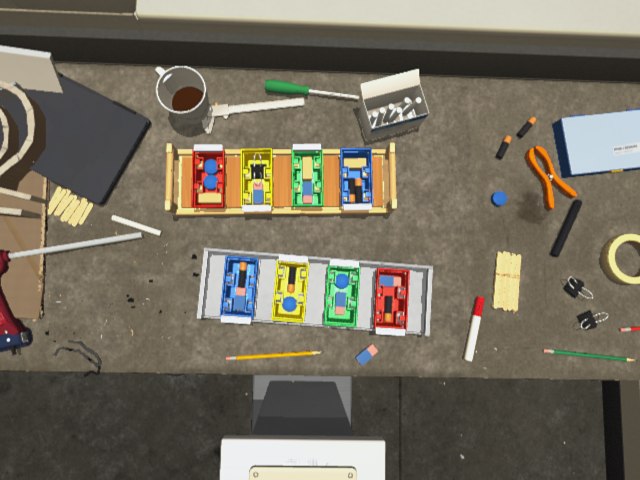

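View pics/side0.png

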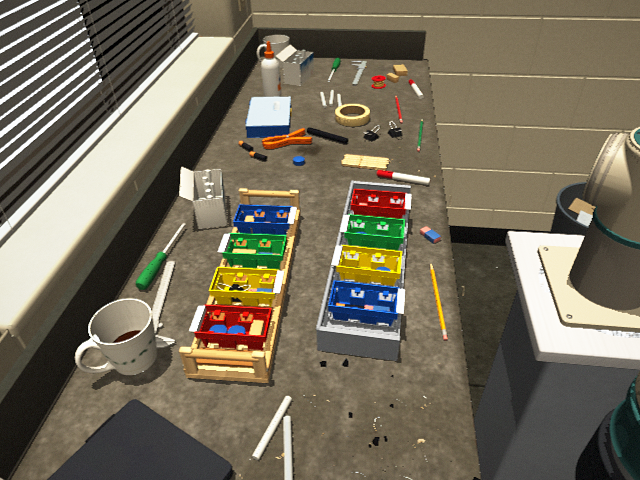

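The top view shows the plywood rack at u 165-395, v 145-215, holding red, yellow, green and blue from left to right. The white ends are at the far side for red, green and blue, and at the near side for yellow.

The steel rack is at u 200-430, v 250-335, holding blue, yellow, green and red. Its white ends are near, far, far and near. So only green needs a half turn.

```bash
cat >> h.py <<'E'
HS={'red':[(0,6),(172,180)],'yellow':[(22,34)],'green':[(45,85)],'blue':[(100,125)]}
def mask(im,c):
    h=cv2.cvtColor(im,cv2.COLOR_RGB2HSV); m=np.zeros(im.shape[:2],np.uint8)
    for a,b in HS[c]: m|=cv2.inRange(h,(a,130,40),(b,255,255))
    return m
def ray(n,uv,st=None):
    p=cams.camera_params(n); K=np.array(p['camera_matrix'])
    d=np.linalg.inv(K)@np.c_[np.atleast_2d(uv),np.ones(len(np.atleast_2d(uv)))].T
    if n=='wrist':
        from scipy.spatial.transform import Rotation as Ro
        q=st['orientation']; Rt=Ro.from_quat([q[1],q[2],q[3],q[0]]).as_matrix()
        T=np.array(p['T_tool_cam']); R=Rt@T[:3,:3]; o=Rt@T[:3,3]+st['tcp_pos']
        return o,(R@d).T
    R=np.array(p['R']); return -R.T@np.array(p['t']),(R.T@d).T
def plane(n,uv,z,st=None):
    o,d=ray(n,uv,st); return (o+d*((z-o[2])/d[:,2])[:,None])
E
python3 - <<'E'
from h import *
t=cv2.imread('pics/top0.png'); s=cv2.imread('pics/side0.png')
print(ray('top',[[320,240]])[0],ray('side',[[320,240]])[0])
cv2.imwrite('pics/tz.png',cv2.resize(t[140:340,160:440],None,fx=2.8,fy=2.8,interpolation=cv2.INTER_CUBIC))
cv2.imwrite('pics/sz.png',cv2.resize(s[180:380,180:440],None,fx=3,fy=3,interpolation=cv2.INTER_CUBIC))
im=t[:,:,::-1].copy()
for c in HS:
  m=mask(im,c)
  for nm,(v0,v1) in {'kit':(140,220),'low':(250,335)}.items():
    mm=np.zeros_like(m); mm[v0:v1,160:440]=m[v0:v1,160:440]
    n,l,stt,ce=cv2.connectedComponentsWithStats(mm); i=1+np.argmax(stt[1:,4])
    pts=np.argwhere(l==i)[:,::-1]
    for z in (70,):
      P=plane('top',pts,z)[:,:2].astype(np.float32); r=cv2.minAreaRect(P); print(c,nm,np.round(r[0],1),np.round(r[1],1),round(r[2],1),stt[i])
E
```

```text
[444.9057244   11.85385917 917.43957212] [436.73074319 716.27959539 669.42281719]
red kit [645.9 193.3] [112.3  61.5] 1.8 [ 191  149   34   59 1064]
red low [ 426.5 -156.9] [ 62.3 112.7] 87.2 [ 374  268   36   62 1408]
yellow kit [650.5 102.7] [112.8  61.1] 1.9 [ 240  148   33   59 1297]
yellow low [436.8  32.1] [ 60.2 112.9] 86.3 [ 271  259   38   64 1369]
green kit [651.6   4.7] [109.3  58.9] 1.6 [292 150  32  57 783]
green low [429.6 -64. ] [ 60.3 110. ] 86.8 [ 324  265   36   62 1011]
blue kit [658.2 -88.2] [109.8  60.1] 1.7 [340 148  33  57 936]
blue low [442.9 126.7] [ 60.7 111.4] 86.8 [ 220  256   38   63 1412]
```

View pics/tz.png

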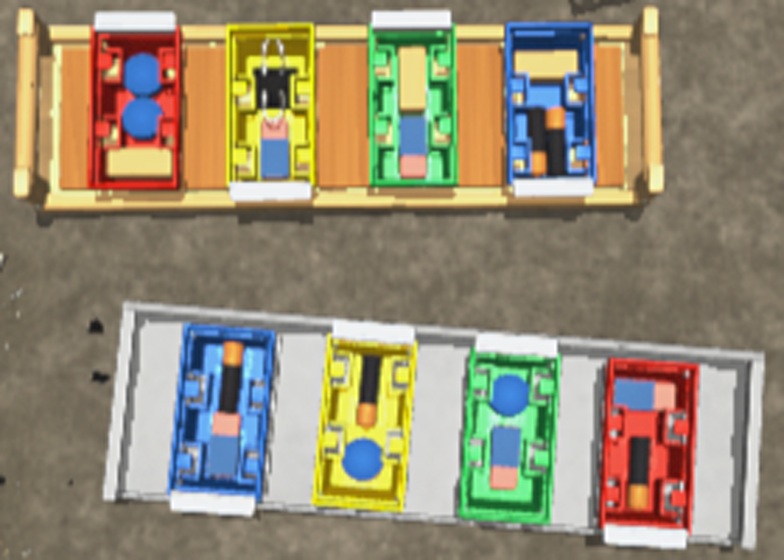

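View pics/sz.png

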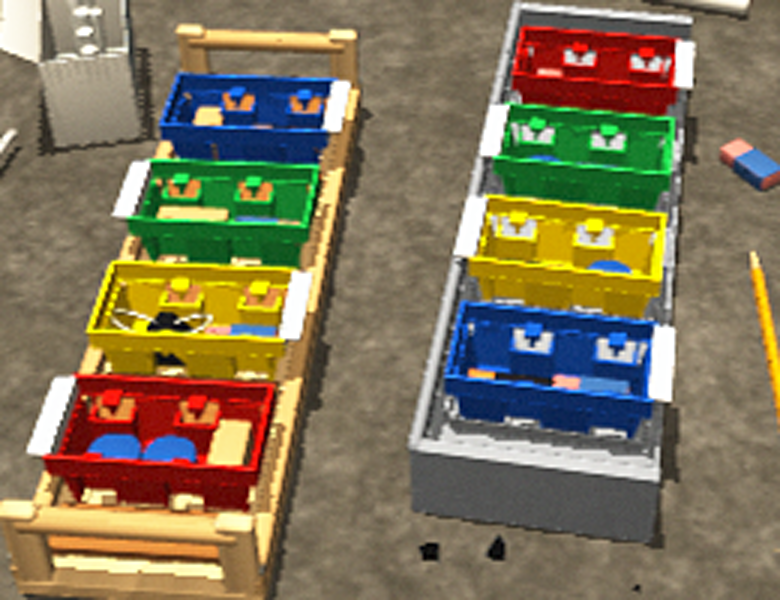

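I misread blue in the first picture: its kit tray has its white end near (zoom v≈187), the same as its lower tray. So blue and green need half turns, and red and yellow only need moving across. Next I triangulate the rim corners, using for example red kit top zoom (90,187) and side zoom (265,467), and low blue (188,324) and (445,375).

```bash
python3 - <<'E'
from h import *
T={'redkit+':(90,187),'redkit-':(180,187),'bluekit+':(508,23),'bluekit-':(593,25),'bluelow+':(188,324),'bluelow-':(274,330),'redlow+':(608,360),'redlow-':(697,362)}
S=[(265,467),(276,380),(160,120),(177,75),(445,375),(462,303),(512,72),(519,28)]
for (k,t),s in zip(T.items(),S):
    o1,d1=ray('top',[[160+t[0]/2.8,140+t[1]/2.8]]); o2,d2=ray('side',[[180+s[0]/3,180+s[1]/3]])
    a=np.linalg.lstsq(np.c_[d1[0],-d2[0]],o2-o1,rcond=None)[0]
    p,q=o1+a[0]*d1[0],o2+a[1]*d2[0]; print(k,np.round((p+q)/2),np.round(np.linalg.norm(p-q),1))
E
```

```text
redkit+ [589. 223.  56.] 6.0
redkit- [593. 162.  56.] 1.8
bluekit+ [715. -60.  59.] 1.1
bluekit- [ 718. -121.   52.] 0.3
bluelow+ [499. 152.  59.] 1.1
bluelow- [496.  95.  59.] 2.3
redlow+ [ 482. -131.   64.] 0.1
redlow- [ 481. -193.   59.] 1.2
```

```bash
cat >> h.py <<'E'
def yaw(st):
    w,x,y,z=st['orientation']; return np.arctan2(2*(x*y+w*z),1-2*(y*y+z*z))
def goto(x,y,z,psi,st=None):
    "twist first, then shift in tool axes (tool down)"
    st=st or status.state(); d=np.array([x,y,z])-st['tcp_pos']; tw=(yaw(st)-psi+np.pi)%(2*np.pi)-np.pi
    c,s=np.cos(psi),np.sin(psi)
    print('twist %.3f shift x %.1f y %.1f z %.1f'%(tw,d[0]*c+d[1]*s,d[0]*s-d[1]*c,-d[2]))
E
python3 -m crank '[[0,0,0,-0.158,1],[-15,-15,0,-0.158,1],[-30,-31,0,-0.158,1],[-40,-42,0,0,1],[-42,-44,0,0,1],[-42,-44,0,0,1],[-42,-44,0,0,1],[-42,-44,0,0,1],[-42,-44,0,0,1],[-30,-31,0,0,1],[-15,-15,0,0,1],[0,0,0,0,1]]'
python3 - <<'E'
from h import *
goto(648,194,200,np.pi*181.8/180); st=status.state(); print(st['joints'],st['tcp_pos'])
snap('wrist','w1')
E
```

```text
t: 1.6
tcp_pos: [608.5, 212.3, 217.0]
orientation: [-0.001, -0.015, 1.0, 0.0]
force: [-0.2, -0.2, -1.2]
opening: 85.5
grip_force: 0.0
twist -0.002 shift x -38.9 y -19.5 z 17.0
[2.35237678e-01 3.11944982e-01 1.98279296e-02 1.27978521e+00
 4.24002747e-04 2.05634249e-01] [608.52039869 212.30678465 217.01446202]
```

View pics/w1.png

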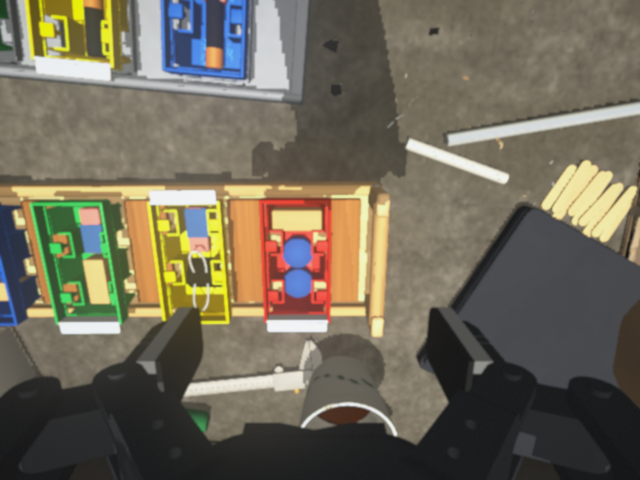

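The wrist view shows the red kit tray at u 263-330, v 198-330, with its white end at the bottom. Next I measure the tray rims from the wrist view, together with the top view for height.

```bash
cat >> h.py <<'E'
def quad(im,c,roi):
    u0,u1,v0,v1=roi; m=mask(im,c); mm=np.zeros_like(m); mm[v0:v1,u0:u1]=m[v0:v1,u0:u1]
    mm=cv2.morphologyEx(mm,cv2.MORPH_OPEN,np.ones((2,2)))
    n,l,s,_=cv2.connectedComponentsWithStats(mm); i=1+np.argmax(s[1:,4])
    return np.argwhere(l==i)[:,::-1].astype(float)
def rect(n,pts,z,st=None):
    "centre, length, width, yaw(deg) of coloured area on plane z, plus far(+x)/near(-x) end x"
    r=cv2.minAreaRect(plane(n,pts,z,st)[:,:2].astype(np.float32)); b=cv2.boxPoints(r)
    c=np.array(r[0]); e=[b[1]-b[0],b[2]-b[1]]; L=max(e,key=np.linalg.norm); W=min(e,key=np.linalg.norm)
    a=np.degrees(np.arctan2(L[1],L[0])); a=(a+90)%180-90
    return c,np.linalg.norm(L),np.linalg.norm(W),a
def centre(c,L,a,white):
    "white=+1 white end far (+x), -1 near; coloured-only length L"
    return c+white*(114-L)/2*np.array([np.cos(np.radians(a)),np.sin(np.radians(a))])
E
python3 - <<'E'
from h import *
st=status.state(); w=cv2.imread('pics/w1.png')[:,:,::-1].copy(); t=cv2.imread('pics/top0.png')[:,:,::-1].copy()
A={'red':((255,340,190,345),(160,440,140,220),1),'yellow':((140,240,180,345),(160,440,140,220),-1),'green':((20,135,190,330),(160,440,140,220),1)}
for c,(rw,rt,wh) in A.items():
  pw,pt=quad(w,c,rw),quad(t,c,rt)
  for z in (52,57,62,70):
    o=[]
    for n,p in(('wrist',pw),('top',pt)):
      r=rect(n,p,z,st); o.append(tuple(np.round([*r[0],*r[1:],*centre(r[0],r[1],r[3],wh)],1)))
    print(c,z,*o)
E
```

```text
red 52 (np.float64(651.5), np.float64(198.6), np.float64(115.6), np.float64(62.3), np.float64(1.8), np.float64(650.7), np.float64(198.5)) (np.float64(646.3), np.float64(195.2), np.float64(110.7), np.float64(62.5), np.float64(1.7), np.float64(647.9), np.float64(195.3))
red 57 (np.float64(649.7), np.float64(198.8), np.float64(113.8), np.float64(61.4), np.float64(1.8), np.float64(649.8), np.float64(198.8)) (np.float64(645.1), np.float64(194.2), np.float64(110.0), np.float64(62.2), np.float64(1.7), np.float64(647.1), np.float64(194.2))
red 62 (np.float64(647.9), np.float64(198.9), np.float64(112.0), np.float64(60.4), np.float64(1.8), np.float64(648.9), np.float64(199.0)) (np.float64(643.9), np.float64(193.1), np.float64(109.4), np.float64(61.8), np.float64(1.7), np.float64(646.3), np.float64(193.2))
red 70 (np.float64(645.1), np.float64(199.2), np.float64(109.1), np.float64(58.9), np.float64(1.8), np.float64(647.5), np.float64(199.3)) (np.float64(642.1), np.float64(191.4), np.float64(108.4), np.float64(61.2), np.float64(1.7), np.float64(644.9), np.float64(191.5))
yellow 52 (np.float64(65
[... 1409 characters left out ...]
t64(2.0), np.float64(658.2), np.float64(6.0)) (np.float64(652.4), np.float64(2.6), np.float64(107.1), np.float64(58.6), np.float64(2.7), np.float64(655.8), np.float64(2.7))
green 62 (np.float64(655.5), np.float64(9.2), np.float64(110.7), np.float64(60.1), np.float64(2.0), np.float64(657.2), np.float64(9.2)) (np.float64(651.2), np.float64(2.6), np.float64(106.5), np.float64(58.3), np.float64(2.7), np.float64(654.9), np.float64(2.8))
green 70 (np.float64(652.5), np.float64(14.3), np.float64(107.9), np.float64(58.6), np.float64(2.0), np.float64(655.5), np.float64(14.4)) (np.float64(649.2), np.float64(2.7), np.float64(105.5), np.float64(57.7), np.float64(2.7), np.float64(653.5), np.float64(2.9))
```

Kit rims come out at z≈55 and the widths agree with 61 mm. The red centre is about (652, 198.6), so I grasp it there.

```bash
python3 -m crank '[[-20,-7,20,0,1],[-23,-8,30,0,1],[0,0,40,0,1],[0,0,38,0,1],[0,0,23,0,1],[0,0,12,0,1],[0,0,3,0,1],[0,0,0,0,1],[0,0,0,0,0.3],[0,0,0,0,0.3],[0,0,0,0,0.3],[0,0,0,0,0.3]]' 45
python3 - <<'E'
from h import *
snap('wrist','w2')
E
```

```text
t: 3.15
tcp_pos: [651.8, 199.2, 51.7]
orientation: [0.0, -0.016, 1.0, 0.0]
force: [-0.5, -0.1, 0.3]
opening: 25.7
grip_force: 0.0
```

View pics/w2.png

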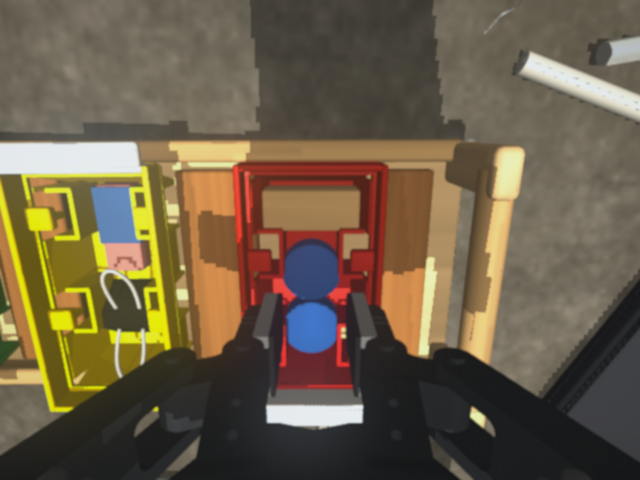

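The fingers closed to 25.7 mm without touching anything. The picture shows them above the tray at (265-365, 300-390), inside rim edges at u 235 and 387, so the tips are higher than the reported TCP implies. I'll open, go lower in steps and look again.

```bash
python3 -m crank '[[0,0,0,0,1],[0,0,0,0,1],[0,0,0,0,1],[0,0,0,0,1],[0,0,10,0,1],[0,0,12,0,1],[0,0,8,0,1],[0,0,0,0,1]]'
python3 - <<'E'
from h import *
snap('wrist','w3'); snap('side','s3')
a=cv2.imread('pics/w3.png'); b=cv2.imread('pics/s3.png')[180:420,120:400]
cv2.imwrite('pics/c3.png',np.hstack([cv2.resize(a,(400,300)),cv2.resize(b,(350,300))]))
print(status.state()['force'])
E
```

```text
t: 4.2
tcp_pos: [650.5, 199.0, 20.0]
orientation: [-0.001, -0.016, 1.0, -0.0]
force: [-0.6, -0.1, -1.0]
opening: 85.1
grip_force: 0.0
[ 0.53167843 -0.1688464  -0.23147841]
```

View pics/c3.png

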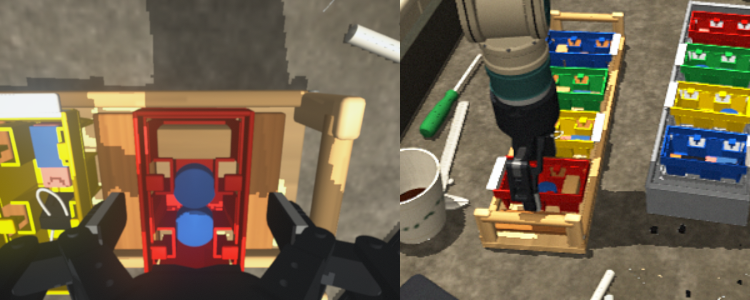

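The fingertips are just outside the rim and at about its height: side crop near (515,200), wrist crop tips at u≈120 and 270 with rim edges at u 135 and 255. I go 17 mm lower and grip.

```bash
python3 -m crank '[[0,0,8,0,1],[0,0,7,0,1],[0,0,2,0,1],[0,0,0,0,0.5],[0,0,0,0,0.5],[0,0,0,0,0.5],[0,0,0,0,0.5]]' 45
python3 - <<'E'
from h import *
snap('wrist','w4'); snap('side','s4')
a=cv2.imread('pics/w4.png'); b=cv2.imread('pics/s4.png')[200:360,140:320]
cv2.imwrite('pics/c4.png',np.hstack([cv2.resize(a,(400,300)),cv2.resize(b,(350,300))]))
E
```

```text
t: 5.18
tcp_pos: [652.1, 199.3, 4.9]
orientation: [0.0, -0.016, 1.0, -0.0]
force: [0.4, 0.4, 0.1]
opening: 60.5
grip_force: 49.0
```

View pics/c4.png

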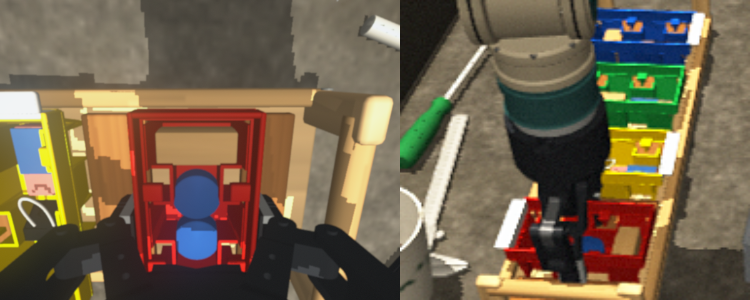

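Gripped at 60.5 mm with 49 N. The wrist crop shows the rim at u 130-265, centred between the fingers. I lift and go to a point behind the low red tray to measure it.

```bash
python3 -m crank '[[0,0,-8,0,0.5],[0,0,-20,0,0.5],[0,0,-35,0,0.5],[0,0,-45,0,0.5],[0,0,-40,0.04,0.5],[6,-20,-35,0.04,0.5],[11,-40,-25,0,0.5],[12,-46,-15,0,0.5],[13,-50,-12,0,0.5],[13,-50,-10,0,0.5],[13,-50,0,0,0.5],[13,-48,0,0,0.5]]'
python3 -m crank '[[11,-34,0,0,0.5],[5,-18,0,0,0.5],[0,-7,0,0,0.5],[0,0,0,0,0.5]]'
python3 - <<'E'
from h import *
st=status.state(); im=snap('wrist','w5'); print(st['tcp_pos'],np.degrees(yaw(st)),st['opening'],st['joints'].round(2))
m=mask(im,'red'); n,l,s,_=cv2.connectedComponentsWithStats(m)
print([s[i].tolist() for i in range(1,n) if s[i,4]>150])
E
```

```text
t: 6.78
tcp_pos: [556.2, -102.2, 251.5]
orientation: [0.001, 0.024, 1.0, -0.0]
force: [0.7, -0.3, -1.8]
opening: 60.5
grip_force: 49.2
t: 7.28
tcp_pos: [538.4, -158.4, 249.9]
orientation: [0.0, 0.024, 1.0, 0.0]
force: [-0.2, 0.7, -2.4]
opening: 60.4
grip_force: 49.3
[ 538.40252574 -158.41161212  249.88944944] 177.22428643761498 60.44345213925435 [-0.4   0.15 -0.12  1.3   0.   -0.35]
[[269, 2, 76, 148, 5955], [106, 60, 19, 45, 773], [203, 174, 223, 262, 31652]]
```

View pics/w5.png

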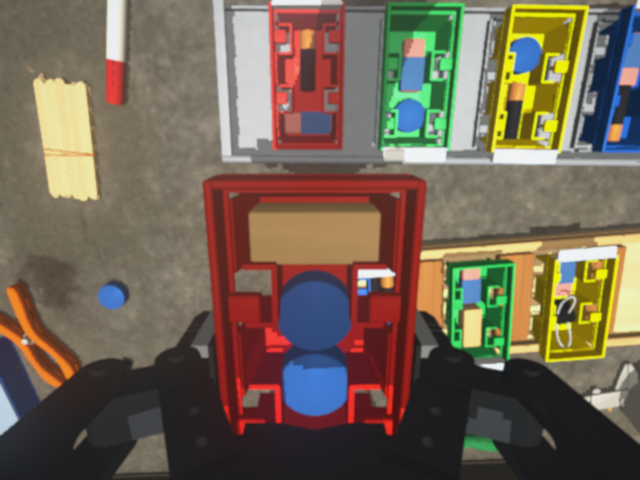

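The held tray is level, with its coloured end at v≈178 and u 205-425. The low red tray is fully visible at u 270-345, v 2-150, with its white end at the top. Next I get the offsets of both.

```bash
python3 - <<'E'
from h import *
st=status.state(); w=cv2.imread('pics/w5.png')[:,:,::-1].copy()
T=st['tcp_pos']; a=yaw(st)
h=quad(w,'red',(200,430,170,440)); 
top=[ (u, h[h[:,0]==u][:,1].min()) for u in (230,260,315,370,400)]; print(top)
for v in (200,220,250): r=h[h[:,1]==v][:,0]; print(v,r.min(),r.max())
for dz in (49,51,53):
  P=plane('wrist',top,T[2]+dz,st)-T; tx=P[:,0]*np.cos(a)+P[:,1]*np.sin(a)
  Q=plane('wrist',[[h[h[:,1]==200][:,0].min(),200],[h[h[:,1]==200][:,0].max()+1,200]],T[2]+dz,st)-T; ty=Q[:,0]*np.sin(a)-Q[:,1]*np.cos(a)
  print(dz,tx.round(1),ty.round(1))
for z in (54,57,60,63):
  for c,roi,wh in (('red',(260,360,0,160),-1),('green',(375,470,0,158),1),('yellow',(485,600,0,160),1)):
    r=rect('wrist',quad(w,c,roi),z,st); print(z,c,np.round([*r[0],*r[1:],*centre(r[0],r[1],r[3],wh)],1))
E
```

```text
[(230, np.float64(176.0)), (260, np.float64(176.0)), (315, np.float64(175.0)), (370, np.float64(176.0)), (400, np.float64(176.0))]
200 205.0 425.0
220 207.0 423.0
250 209.0 421.0
49 [58.9 58.9 59.1 58.8 58.8] [-31.8  31.6]
51 [59.1 59.1 59.4 59.1 59.1] [-31.2  31. ]
53 [59.3 59.3 59.6 59.3 59.3] [-30.6  30.4]
54 red [ 427.1 -158.5  114.2   61.6   -2.8  427.2 -158.5]
54 green [430.7 -62.1 115.3  62.6  -3.2 430.  -62.1]
54 yellow [437.2  33.7 117.1  74.   -3.8 435.7  33.8]
57 red [ 427.5 -158.5  113.2   61.1   -2.8  427.1 -158.5]
57 green [431.  -62.9 114.3  62.   -3.2 430.8 -62.9]
57 yellow [437.5  32.1 116.1  73.4  -3.8 436.4  32.2]
60 red [ 427.8 -158.5  112.3   60.5   -2.8  426.9 -158.4]
60 green [431.3 -63.7 113.3  61.5  -3.2 431.6 -63.7]
60 yellow [437.7  30.5 115.1  72.8  -3.8 437.2  30.5]
63 red [ 428.1 -158.5  111.3   60.    -2.8  426.8 -158.4]
63 green [431.6 -64.5 112.3  61.   -3.2 432.4 -64.5]
63 yellow [438.   28.9 114.1  72.1  -3.8 437.9  28.9]
```

```bash
python3 -m crank '[[12,0,10,0,0.5],[25,-1,25,0,0.5],[30,-2,38,0,0.5],[25,-1,40,0,0.5],[14,-1,38,0,0.5],[5,0,24,0,0.5],[0,0,11,0,0.5],[0,0,4,0,0.5],[0,0,0,0,0.5],[0,0,0,0,0.5]]'
python3 - <<'E'
from h import *
goto(427.5,-158.5,41,np.radians(177.2)); print(status.state()['joints'].round(2))
E
```

```text
t: 8.57
tcp_pos: [428.1, -158.9, 60.6]
orientation: [0.001, 0.024, 1.0, -0.0]
force: [-0.3, 0.4, -2.7]
opening: 60.5
grip_force: 49.3
twist 0.000 shift x 0.6 y 0.4 z 19.6
[-0.5   0.12 -0.58  0.87  0.   -0.45]
```

```bash
python3 -m crank '[[0.5,0.4,5,0,0.5],[0,0,5,0,0.5],[0,0,4,0,0.5],[0,0,3,0,0.5],[0,0,1,0,0.5],[0,0,0,0,0.5]]'
python3 -m crank '[[0,0,1,0,0.5],[0,0,1,0,0.5],[0,0,0,0,0.5]]'
```

```text
t: 9.32
tcp_pos: [426.4, -158.0, 45.5]
orientation: [-0.0, 0.024, 1.0, 0.0]
force: [-11.7, 5.2, 33.5]
opening: 60.4
grip_force: 52.5
t: 9.7
tcp_pos: [426.4, -158.0, 45.3]
orientation: [-0.0, 0.024, 1.0, 0.0]
force: [-15.8, 8.3, 49.7]
opening: 60.3
grip_force: 53.9
```

```bash
python3 -m crank '[[0,0,-3,0,0.5],[0,0,-3,0,0.5],[1.5,0.7,0,0,0.5],[0,0,0,0,0.5]]'
python3 -m crank '[[0,0,2,0,0.5],[0,0,2,0,0.5],[0,0,0,0,0.5]]'
python3 -m crank '[[0,0,1,0,0.5],[0,0,1,0,0.5],[0,0,0,0,0.5]]'
```

```text
t: 10.2
tcp_pos: [425.8, -157.7, 45.8]
orientation: [0.001, 0.024, 1.0, -0.0]
force: [0.7, -0.6, 1.7]
opening: 60.5
grip_force: 49.6
t: 10.58
tcp_pos: [426.0, -157.8, 45.4]
orientation: [0.001, 0.024, 1.0, -0.0]
force: [-9.2, 3.7, 32.7]
opening: 60.4
grip_force: 52.4
t: 10.95
tcp_pos: [426.1, -157.9, 45.3]
orientation: [0.001, 0.024, 1.0, -0.0]
force: [-14.9, 6.1, 49.1]
opening: 60.3
grip_force: 53.9
```

```bash
python3 -m crank '[[0,0,-2,0,0.5],[0,0,-2.5,0,0.5],[0,0,0,0,1],[0,0,0,0,1],[0,0,0,0,1],[0,0,0,0,1],[0,0,-12,0,1],[0,0,-30,0,1],[0,0,-45,0,1],[20,0,-45,0,1],[15,0,-40,0,1],[5,0,0,0,1]]'
python3 - <<'E'
from h import *
import shutil
st=status.state(); im=snap('wrist','w6'); snap('side','s6'); snap('top','t6')
b=cv2.imread('pics/s6.png')[170:270,330:430]; a=cv2.imread('pics/w6.png')
cv2.imwrite('pics/c6.png',np.hstack([cv2.resize(a,(400,300)),cv2.resize(b,(300,300),interpolation=cv2.INTER_CUBIC)]))
print(st['tcp_pos'])
E
```

```text
t: 12.45
tcp_pos: [386.8, -156.7, 220.6]
orientation: [0.004, 0.025, 1.0, -0.002]
force: [0.3, 0.6, -0.6]
opening: 85.7
grip_force: 0.0
[ 386.84735088 -156.66175741  220.56693154]
```

View pics/c6.png

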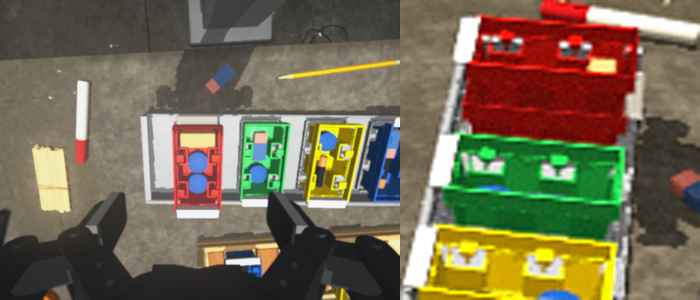

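Red stands level on its lower tray, end for end with it. The side crop shows its whole wall above the mouth, and the white ends are at opposite ends. Now yellow: move over the kit and measure.

```bash
python3 -m crank '[[-15,15,0,-0.04,1],[-33,35,0,-0.04,1],[-40,44,0,0,1],[-41,45,0,0,1],[-41,45,0,0,1],[-36,40,0,0,1],[-18,20,0,0,1],[-6,8,0,0,1],[0,0,0,0,1]]'
cat >> h.py <<'E'
def seekit(c,wh,f,zs=(55,),roi=None):
    st=status.state(); im=snap('wrist',f); m=mask(im,c); P=plane('wrist',quad(im,c,roi or (0,640,0,480)),zs[0],st)
    print(st['tcp_pos'].round(1),np.degrees(yaw(st)).round(2))
    m=cv2.morphologyEx(m,cv2.MORPH_CLOSE,np.ones((5,5)))
    n,l,s,_=cv2.connectedComponentsWithStats(m); print([s[i].tolist() for i in range(1,n) if s[i,4]>300])
    if roi:
        u0,u1,v0,v1=roi; pts=np.argwhere(m[v0:v1,u0:u1]>0)[:,::-1]+[u0,v0]
        for z in zs:
            r=rect('wrist',pts.astype(float),z,st); print(z,np.round([*r[0],*r[1:],*centre(r[0],r[1],r[3],wh)],1))
E
python3 - <<'E'
from h import *
seekit('yellow',-1,'w7',(52,55,58),(230,400,150,360))
E
```

```text
t: 13.72
tcp_pos: [608.8, 101.3, 214.7]
orientation: [-0.001, -0.016, 1.0, -0.0]
force: [-0.0, 0.4, 0.4]
opening: 85.2
grip_force: 0.0
[608.8 101.3 214.7] -178.18
[[181, 0, 88, 74, 4005], [279, 204, 74, 125, 6200]]
52 [656.3 103.2 117.4  64.5   2.6 658.  103.3]
55 [655.2 103.1 116.3  63.9   2.6 656.3 103.2]
58 [654.1 103.1 115.2  63.3   2.6 654.7 103.1]
```

```bash
python3 - <<'E'
from h import *
st=status.state(); im=cv2.imread('pics/w7.png')[:,:,::-1].copy()
for s in (130,180,210):
  h=cv2.cvtColor(im,cv2.COLOR_RGB2HSV); m=cv2.inRange(h,(25,s,90),(33,255,255)); m=cv2.morphologyEx(m,cv2.MORPH_OPEN,np.ones((2,2)))
  pts=np.argwhere(m[180:350,260:380]>0)[:,::-1]+[260,180.]
  P=plane('wrist',pts,55,st)[:,:2]; a=np.radians(1.8); x=P@[np.cos(a),np.sin(a)]; y=P@[-np.sin(a),np.cos(a)]
  hx,ex=np.histogram(x,np.arange(580,740,1)); hy,ey=np.histogram(y,np.arange(30,140,1))
  X=ex[:-1][hx>8]; Y=ey[:-1][hy>20]; print(s,X.min(),X.max()+1,Y.min(),Y.max()+1)
  print(rect('wrist',pts,55,st))
E
```

```text
130 604 718 52 115
(array([657.01501465, 104.02171326]), np.float32(114.44464), np.float32(62.60094), np.float32(2.077942))
180 608 715 52 115
(array([656.93029785, 103.8475647 ]), np.float32(112.72655), np.float32(62.09649), np.float32(2.2451706))
210 672 674 53 114
(array([668.17443848, 104.41690826]), np.float32(85.60069), np.float32(60.46813), np.float32(1.7839508))
```

```bash
python3 -m crank '[[-15,0,15,0,1],[-20,1,30,0,1],[-13,0,40,0,1],[0,0,42,0,1],[0,0,40,0,1],[0,0,25,0,1],[0,0,12,0,1],[0,0,5,0,1],[0,0,1,0,0.5],[0,0,0,0,0.5],[0,0,0,0,0.5],[0,0,0,0,0.5]]' 45
```

```text
t: 15.28
tcp_pos: [658.7, 103.8, 7.4]
orientation: [0.001, -0.016, 1.0, -0.0]
force: [-0.2, -0.8, 3.2]
opening: 60.5
grip_force: 49.3
```

```bash
python3 -m crank '[[0,0,-8,0,0.5],[0,0,-20,0,0.5],[0,0,-35,0,0.5],[0,0,-45,0,0.5],[0,0,-45,0.04,0.5],[16,-12,-40,0.042,0.5],[26,-19,-30,0,0.5],[30,-22,-20,0,0.5],[22,-16,0,0,0.5],[11,-8,0,0,0.5],[3,-2,0,0,0.5],[0,0,0,0,0.5]]'
cat >> h.py <<'E'
def held_low(c,wh,f,roi,hroi=(190,440,165,450),zs=(58,62)):
    st=status.state(); im=snap('wrist',f); T=st['tcp_pos']; a=yaw(st); print(T.round(1),np.degrees(a).round(2),st['opening'])
    tx=lambda P:((P-T)[:,0]*np.cos(a)+(P-T)[:,1]*np.sin(a)).round(1); ty=lambda P:((P-T)[:,0]*np.sin(a)-(P-T)[:,1]*np.cos(a)).round(1)
    if c=='yellow':
        m=cv2.inRange(cv2.cvtColor(im,cv2.COLOR_RGB2HSV),(24,140,60),(33,255,255))
    else: m=mask(im,c)
    u0,u1,v0,v1=hroi; mm=m[v0:v1,u0:u1]
    for v in (215,235,255):
        r=np.where(mm[v-v0])[0]+u0; print('held row',v,r.min(),r.max(),[ty(plane('wrist',[[r.min(),v],[r.max()+1,v]],T[2]+dz,st)).tolist() for dz in (48,51)])
    for u in (240,315,390):
        col=np.where(mm[:,u-u0])[0]+v0; print('held col',u,col.min(),tx(plane('wrist',[[u,col.min()]],T[2]+50,st)))
    u0,u1,v0,v1=roi; mm=cv2.morphologyEx(m[v0:v1,u0:u1],cv2.MORPH_OPEN,np.ones((2,2)))
    pts=np.argwhere(mm>0)[:,::-1]+[u0,v0+0.]
    for z in zs:
        r=rect('wrist',pts,z,st); print(z,np.round([*r[0],*r[1:],*centre(r[0],r[1],r[3],wh)],1))
E
python3 - <<'E'
from h import *
held_low('yellow',1,'w8',(240,380,0,160))
E
```

```text
t: 16.77
tcp_pos: [546.4, 29.9, 248.9]
orientation: [0.0, 0.025, 1.0, 0.0]
force: [0.5, 0.0, -1.7]
opening: 60.5
grip_force: 49.4
[546.4  29.9 248.9] 177.1 60.48615619512343
held row 215 208 419 [[-31.6, 30.5], [-30.7, 29.7]]
held row 235 210 418 [[-31.4, 30.7], [-30.6, 29.9]]
held row 255 212 416 [[-31.3, 30.6], [-30.5, 29.7]]
held col 240 180 [57.8]
held col 315 179 [58.1]
held col 390 178 [58.4]
58 [429.1  33.4  97.8  60.6  -3.6 437.1  32.9]
62 [429.6  33.4  96.7  59.9  -3.6 438.2  32.9]
```

View pics/w8.png

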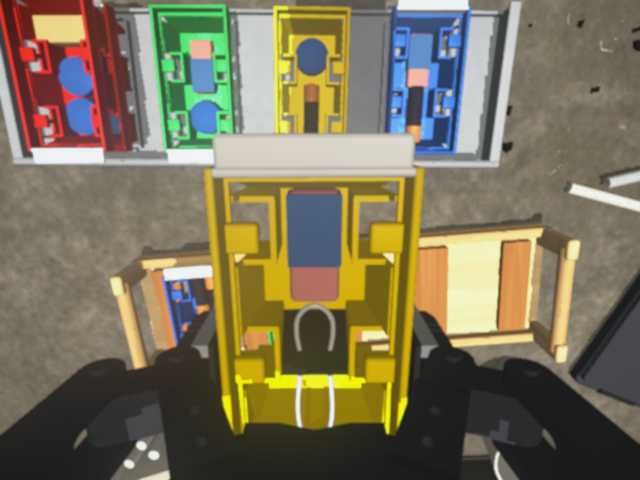

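The held yellow tray has its white lip at v≈135 and its lugs at v 238 and 365, so its centre is about 4 mm towards tool +x. Low yellow has its coloured near end at v≈6, giving a centre at (437.7, 33).

```bash
python3 -m crank '[[12,0,10,0,0.5],[24,-1,25,0,0.5],[28,-1,36,0,0.5],[24,0,38,0,0.5],[12,0,36,0,0.5],[4,0,24,0,0.5],[0,0,11,0,0.5],[0,0,4,0,0.5],[0,0,0,0,0.5],[0,0,0,0,0.5]]'
python3 - <<'E'
from h import *
goto(441.9,33.4,47,np.radians(177))
E
```

```text
t: 18.08
tcp_pos: [443.5, 32.9, 66.1]
orientation: [0.001, 0.025, 1.0, -0.0]
force: [0.2, 0.1, -2.3]
opening: 60.0
grip_force: 49.3
twist 0.002 shift x 1.6 y 0.4 z 19.1
```

```bash
python3 -m crank '[[1.5,0.4,5,0,0.5],[0,0,5,0,0.5],[0,0,4,0,0.5],[0,0,2,0,0.5],[0,0,0,0,0.5]]'
python3 -m crank '[[0,0,1.5,0,0.5],[0,0,1.5,0,0.5],[0,0,0,0,0.5]]'
```

```text
t: 18.7
tcp_pos: [440.5, 33.4, 48.9]
orientation: [-0.0, 0.025, 1.0, 0.0]
force: [-0.3, 0.4, -1.9]
opening: 60.4
grip_force: 49.3
t: 19.08
tcp_pos: [441.0, 33.4, 48.2]
orientation: [0.0, 0.025, 1.0, -0.0]
force: [-6.5, -0.4, 14.5]
opening: 60.4
grip_force: 51.0
```

```bash
python3 -m crank '[[0,0,-1.5,0,0.5],[0,0,0,0,1],[0,0,0,0,1],[0,0,0,0,1],[0,0,0,0,1],[0,0,-12,0,1],[0,0,-30,0,1],[0,0,-45,0,1],[0,0,-45,-0.04,1],[-20,-3,-38,-0.04,1],[-40,-6,0,0,1],[-35,-6,0,0,1]]'
python3 - <<'E'
from h import *
goto(612,5,215,np.radians(181.8))
st=status.state(); im=snap('side','s9'); snap('top','t9')
E
```

```text
t: 20.58
tcp_pos: [537.9, 20.2, 219.7]
orientation: [0.002, -0.015, 1.0, -0.0]
force: [-0.5, -0.2, 0.7]
opening: 85.5
grip_force: 0.0
twist -0.002 shift x -73.6 y -17.6 z 4.7
```

```bash
python3 -m crank '[[-30,-7,2,0,1],[-28,-7,2,0,1],[-12,-4,0,0,1],[-3,0,0,0,1],[0,0,0,0,1]]'
python3 - <<'E'
from h import *
seekit('green',1,'w9',(52,55,58),(240,390,170,360))
a=cv2.imread('pics/s9.png')[170:350,310:450]; b=cv2.imread('pics/w9.png')
cv2.imwrite('pics/c9.png',np.hstack([cv2.resize(b,(400,300)),cv2.resize(a,None,fx=300/180,fy=300/180)]))
E
```

```text
t: 21.3
tcp_pos: [608.5, 4.8, 213.8]
orientation: [-0.0, -0.015, 1.0, 0.0]
force: [0.6, 0.4, 0.0]
opening: 85.5
grip_force: 0.0
[608.5   4.8 213.8] -178.32
[[179, 0, 86, 62, 2294], [278, 210, 57, 121, 1360], [325, 210, 24, 120, 1331]]
52 [659.2   5.1 114.1  61.4   2.  659.1   5.1]
55 [658.1   5.1 113.1  60.8   2.  658.5   5.1]
58 [656.9   5.1 112.   60.2   2.  657.9   5.1]
```

View pics/c9.png

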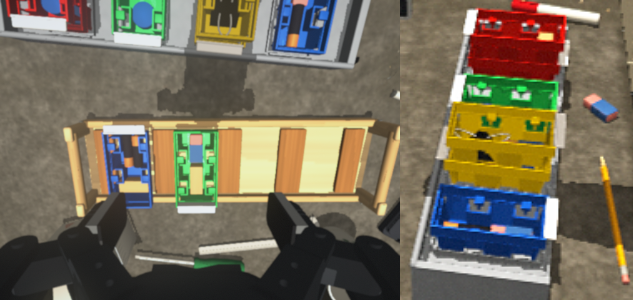

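Yellow is stacked level. Side crop: the upper yellow tray stands above the lower one at (495,150). The green kit tray is at (661, 5), with its white end far.

```bash
python3 -m crank '[[-15,0,15,0,1],[-21,-1,30,0,1],[-16,0,40,0,1],[0,0,42,0,1],[0,0,40,0,1],[0,0,25,0,1],[0,0,12,0,1],[0,0,5,0,1],[0,0,0,0,1],[0,0,0,0,0.5],[0,0,0,0,0.5],[0,0,0,0,0.5]]' 45
python3 -m crank '[[0,0,0,0,0.5]]'
```

```text
t: 22.85
tcp_pos: [662.7, 5.0, 6.2]
orientation: [0.001, -0.015, 1.0, -0.0]
force: [-1.6, 0.4, 5.0]
opening: 60.5
grip_force: 48.7
t: 22.98
tcp_pos: [662.7, 5.0, 6.2]
orientation: [0.001, -0.015, 1.0, -0.0]
force: [-0.8, 0.9, 6.2]
opening: 60.5
grip_force: 48.7
```

```bash
python3 -m crank '[[0,0,-8,0,0.5],[0,0,-20,0,0.5],[0,0,-35,0,0.5],[0,0,-45,0,0.5],[0,0,-45,0.04,0.5],[18,-12,-40,0.043,0.5],[28,-18,-30,0,0.5],[32,-20,-20,0,0.5],[24,-15,0,0,0.5],[12,-8,0,0,0.5],[4,-2,0,0,0.5],[0,0,0,0,0.5]]'
python3 - <<'E'
from h import *
held_low('green',1,'w10',(250,375,0,165))
E
```

```text
t: 24.48
tcp_pos: [540.3, -64.1, 247.4]
orientation: [-0.0, 0.027, 1.0, 0.0]
force: [1.0, 0.3, -1.5]
opening: 60.6
grip_force: 49.3
[540.3 -64.1 247.4] 176.92 60.57780185569735
held row 215 207 420 [[-31.9, 30.8], [-31.0, 30.0]]
held row 235 209 419 [[-31.7, 31.0], [-30.9, 30.1]]
held row 255 211 417 [[-31.6, 30.9], [-30.8, 30.0]]
held col 240 169 [60.9]
held col 315 168 [61.1]
held col 390 167 [61.4]
58 [430.9 -64.9 113.2  60.5  -3.1 431.3 -64.9]
62 [431.3 -64.9 111.9  59.8  -3.1 432.4 -64.9]
```

View pics/w10.png

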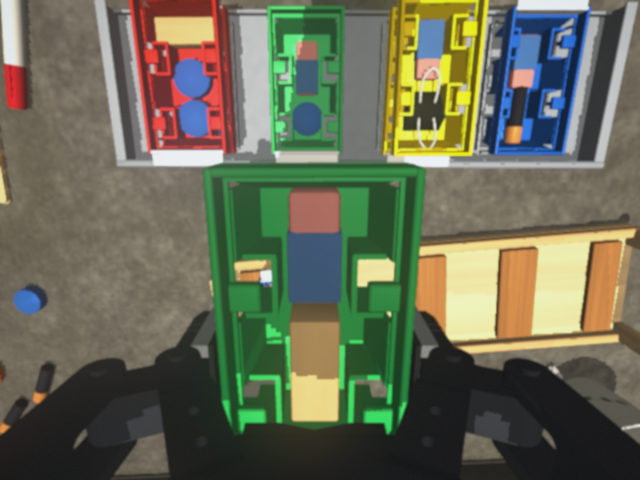

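Low green is at u 270-343, v 7-152, centre (431.9, -64.9). The held tray's offset is about +2.8 mm along tool x. Now the half turn, with positive twist so that joint 6 stays in range.

```bash
python3 -m crank '[[0,0,0,0.1,0.5],[0,0,0,0.16,0.5],[0,0,0,0.185,0.5],[0,0,0,0.185,0.5],[0,0,0,0.185,0.5],[0,0,0,0.185,0.5],[0,0,0,0.185,0.5],[0,0,0,0.185,0.5],[0,0,0,0.185,0.5],[0,0,0,0.185,0.5],[0,0,0,0.185,0.5],[0,0,0,0.185,0.5]]'
python3 -m crank '[[0,0,0,0.185,0.5],[0,0,0,0.185,0.5],[0,0,0,0.185,0.5],[0,0,0,0.185,0.5],[0,0,0,0.17,0.5],[0,0,0,0.122,0.5],[0,0,0,0,0.5]]'
python3 - <<'E'
from h import *
goto(429.1,-65.4,65,np.radians(-3.1)); print(status.state()['joints'].round(3))
E
```

```text
t: 26.02
tcp_pos: [540.8, -63.8, 247.1]
orientation: [-0.0, 0.884, 0.467, -0.0]
force: [0.1, -0.2, -1.8]
opening: 60.3
grip_force: 49.3
t: 26.9
tcp_pos: [540.7, -63.9, 247.2]
orientation: [-0.0, 1.0, -0.026, -0.0]
force: [-0.9, 0.4, -1.9]
opening: 60.9
grip_force: 49.2
twist 0.002 shift x -111.3 y 7.5 z 182.2
[-0.236  0.12  -0.156  1.295  0.     2.957]
```

```bash
python3 -m crank '[[-12,1,10,0,0.5],[-25,2,25,0,0.5],[-30,2,36,0,0.5],[-26,1,38,0,0.5],[-13,1,36,0,0.5],[-5,0.5,24,0,0.5],[0,0,10,0,0.5],[0,0,3,0,0.5],[0,0,0,0,0.5],[0,0,0,0,0.5]]'
python3 - <<'E'
from h import *
goto(429.1,-65.4,48,np.radians(-3.1))
E
```

```text
t: 28.15
tcp_pos: [430.2, -66.1, 66.6]
orientation: [0.0, 1.0, -0.027, 0.001]
force: [-0.4, -0.1, -2.0]
opening: 60.8
grip_force: 49.2
twist 0.000 shift x -1.1 y -0.6 z 18.6
```

```bash
python3 -m crank '[[-1,-0.6,5,0,0.5],[0,0,5,0,0.5],[0,0,4,0,0.5],[0,0,3,0,0.5],[0,0,0,0,0.5]]'
python3 -m crank '[[0,0,1.5,0,0.5],[0,0,1.5,0,0.5],[0,0,0,0,0.5]]'
```

```text
t: 28.78
tcp_pos: [427.5, -65.0, 48.2]
orientation: [-0.0, 1.0, -0.027, -0.0]
force: [0.5, -0.4, -1.7]
opening: 60.1
grip_force: 49.2
t: 29.15
tcp_pos: [428.3, -65.2, 47.0]
orientation: [0.0, 1.0, -0.027, 0.0]
force: [-4.9, 0.5, 9.0]
opening: 60.3
grip_force: 50.4
```

```bash
python3 -m crank '[[0,0,-1,0,0.5],[0,0,0,0,0.95],[0,0,0,0,0.95],[0,0,0,0,0.95],[0,0,0,0,0.95],[0,0,-12,0,0.95],[0,0,-30,0,0.95],[0,0,-45,0,1],[0,0,-45,-0.04,1],[20,2,-35,-0.045,1],[38,5,0,0,1],[45,6,0,0,1]]'
python3 -m crank '[[47,6,0,0,1],[47,6,0,0,1],[43,6,0,0,1],[25,4,0,0,1],[12,1,0,0,1],[3,0,0,0,1],[0,0,0,0,1]]'
python3 - <<'E'
from h import *
seekit('blue',-1,'w11',(52,55,58),(230,400,130,360))
print(status.state()['joints'].round(2))
E
```

```text
t: 30.65
tcp_pos: [532.5, -76.0, 215.8]
orientation: [0.0, 1.0, 0.015, 0.001]
force: [1.3, 0.7, 0.2]
opening: 85.3
grip_force: 0.0
t: 31.52
tcp_pos: [708.0, -93.2, 213.9]
orientation: [-0.0, 1.0, 0.015, -0.0]
force: [-0.3, 0.1, -0.5]
opening: 85.4
grip_force: 0.0
[708.  -93.2 213.9] 1.77
[[274, 208, 71, 36, 728], [278, 241, 65, 89, 1375], [586, 273, 35, 29, 778], [69, 458, 47, 22, 627]]
52 [660.  -90.8 115.   60.8   1.8 660.5 -90.8]
55 [661.1 -90.8 113.9  60.2   1.8 661.  -90.8]
58 [662.2 -90.8 112.8  59.7   1.8 661.6 -90.8]
[-0.22  0.44  0.19  1.33 -0.    2.89]
```

```bash
python3 -m crank '[[-14,-1,15,0,1],[-20,-2,30,0,1],[-14,-1,40,0,1],[0,0,42,0,1],[0,0,40,0,1],[0,0,25,0,1],[0,0,12,0,1],[0,0,5,0,1],[0,0,0,0,1],[0,0,0,0,0.5],[0,0,0,0,0.5],[0,0,0,0,0.5]]' 45
python3 -m crank '[[0,0,0,0,0.5],[0,0,-8,0,0.5],[0,0,-20,0,0.5],[0,0,-35,0,0.5],[0,0,-45,0,0.5],[0,0,-50,-0.06,0.5],[0,0,-45,-0.13,0.5],[0,0,-30,-0.18,0.5],[0,0,-10,-0.18,0.5],[0,0,0,-0.18,0.5],[0,0,0,-0.18,0.5],[0,0,0,-0.18,0.5]]'
python3 -m crank '[[0,0,0,-0.18,0.5],[0,0,0,-0.18,0.5],[0,0,0,-0.18,0.5],[0,0,0,-0.18,0.5],[0,0,0,-0.18,0.5],[0,0,0,-0.18,0.5],[0,0,0,-0.18,0.5],[0,0,0,-0.18,0.5],[0,0,0,-0.18,0.5],[0,0,0,-0.13,0.5],[0,0,0,-0.06,0.5],[0,0,0,0,0.5]]'
python3 - <<'E'
from h import *
goto(552,128,250,np.radians(176.9)); print(status.state()['joints'].round(2))
E
```

```text
t: 33.08
tcp_pos: [661.8, -91.1, 6.1]
orientation: [0.0, 1.0, 0.015, 0.001]
force: [0.0, -0.5, 6.0]
opening: 60.6
grip_force: 48.7
t: 34.58
tcp_pos: [660.3, -90.7, 248.6]
orientation: [0.0, 0.845, 0.534, 0.0]
force: [-0.4, -0.7, -1.9]
opening: 60.2
grip_force: 49.2
t: 36.08
tcp_pos: [660.4, -90.8, 248.4]
orientation: [0.0, 0.106, 0.994, -0.0]
force: [0.2, 0.7, -2.4]
opening: 60.3
grip_force: 49.2
twist -0.157 shift x 120.1 y 212.6 z -1.6
[-0.23  0.34  0.12  1.35 -0.   -0.02]
```

```bash
python3 -m crank '[[0,0,0,-0.08,0.5],[0,0,0,-0.077,0.5],[10,18,0,0,0.5],[20,35,0,0,0.5],[25,44,0,0,0.5],[25,44,0,0,0.5],[22,39,0,0,0.5],[13,23,0,0,0.5],[5,9,0,0,0.5],[0,0,0,0,0.5],[0,0,0,0,0.5]]'
python3 - <<'E'
from h import *
held_low('blue',-1,'w12',(240,385,0,162))
im=cv2.imread('pics/w12.png')[:,:,::-1].copy()
E
```

```text
t: 37.45
tcp_pos: [552.7, 126.6, 247.7]
orientation: [0.0, 0.027, 1.0, -0.0]
force: [0.9, -0.1, -2.0]
opening: 60.5
grip_force: 49.3
[552.7 126.6 247.7] 176.85 60.480277199564824
held row 215 209 421 [[-31.2, 31.1], [-30.4, 30.3]]
held row 235 211 418 [[-31.1, 30.7], [-30.3, 29.9]]
held row 255 230 417 [[-25.9, 30.9], [-25.2, 30.1]]
held col 240 193 [54.2]
held col 315 186 [56.2]
held col 390 186 [56.2]
58 [444.5 128.4 111.2  60.7  -3.1 443.1 128.5]
62 [444.9 128.4 109.9  60.   -3.1 442.8 128.5]
```

View pics/w12.png

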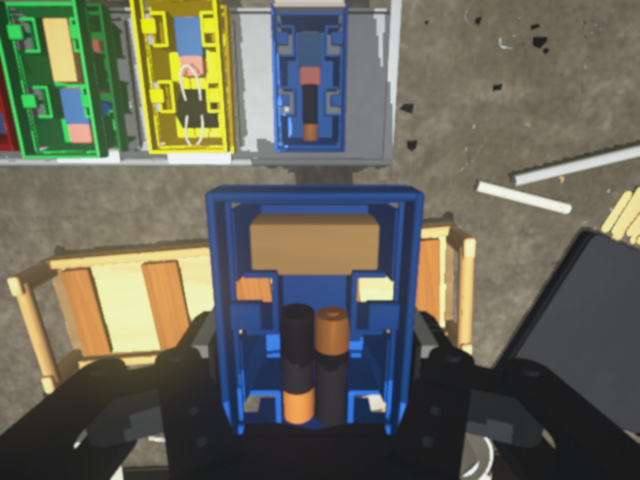

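Low blue is at u 272-346, v 8-151, centre (443, 128.5), white end at the top. The held blue tray has its coloured end at v≈186, so its centre is at tool x ≈ -2.4. It is end for end with the lower tray.

```bash
python3 -m crank '[[12,-0.5,10,0,0.5],[25,-1,25,0,0.5],[30,-1,36,0,0.5],[26,-1,38,0,0.5],[14,-0.5,36,0,0.5],[5,0,24,0,0.5],[0,0,9,0,0.5],[0,0,3,0,0.5],[0,0,0,0,0.5],[0,0,0,0,0.5]]'
python3 - <<'E'
from h import *
goto(440.6,128.5,48,np.radians(176.9))
E
```

```text
t: 38.75
tcp_pos: [441.6, 129.4, 67.7]
orientation: [0.001, 0.027, 1.0, 0.0]
force: [-0.3, -0.6, -1.9]
opening: 60.5
grip_force: 49.3
twist 0.000 shift x 0.9 y -1.0 z 19.7
```

```bash
python3 -m crank '[[0.9,-1,5,0,0.5],[0,0,5,0,0.5],[0,0,4,0,0.5],[0,0,4,0,0.5],[0,0,0,0,0.5]]'
python3 -m crank '[[0,0,1.5,0,0.5],[0,0,1.5,0,0.5],[0,0,0,0,0.5]]'
```

```text
t: 39.38
tcp_pos: [438.7, 128.3, 48.1]
orientation: [-0.001, 0.027, 1.0, -0.0]
force: [-0.7, -0.6, -2.2]
opening: 60.1
grip_force: 49.3
t: 39.75
tcp_pos: [439.6, 128.5, 47.0]
orientation: [0.0, 0.027, 1.0, 0.0]
force: [-2.8, -0.9, 8.5]
opening: 60.4
grip_force: 50.4
```

Contact at 47.0, the same height as green. I release, back away upwards and check.

```bash
python3 -m crank '[[0,0,-1,0,0.5],[0,0,0,0,0.95],[0,0,0,0,0.95],[0,0,0,0,0.95],[0,0,0,0,0.95],[0,0,-12,0,0.95],[0,0,-30,0,0.95],[0,0,-45,0,1],[0,0,-45,0,1],[-20,20,-45,0,1],[-30,40,-20,0,1],[-20,40,0,0,1]]'
python3 -m crank '[[-10,30,0,0,1],[0,10,0,0,1],[0,0,0,0,1],[0,0,0,0,1]]'
python3 - <<'E'
from h import *
snap('side','s13'); snap('top','t13')
a=cv2.imread('pics/s13.png')[165:355,305:430]; b=cv2.imread('pics/t13.png')[235:345,190:445]
cv2.imwrite('pics/c13.png',np.hstack([cv2.resize(a,(329,500),interpolation=cv2.INTER_CUBIC),cv2.copyMakeBorder(cv2.resize(b,(470,203),interpolation=cv2.INTER_CUBIC),0,297,0,0,cv2.BORDER_CONSTANT)]))
E
```

```text
t: 41.25
tcp_pos: [517.6, 225.9, 247.7]
orientation: [0.003, 0.027, 1.0, 0.001]
force: [0.3, -0.6, 0.3]
opening: 85.5
grip_force: 0.0
t: 41.75
tcp_pos: [526.0, 263.0, 243.8]
orientation: [-0.0, 0.027, 1.0, -0.0]
force: [0.1, -0.4, 0.1]
opening: 85.3
grip_force: 0.0
```

View pics/c13.png

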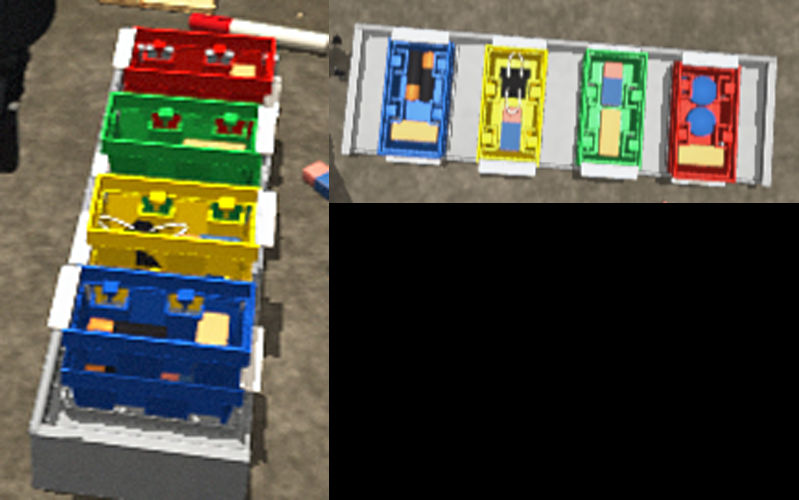

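All four are stacked level: in the side crop the upper rims run parallel to the lower ones, for example blue at y≈348 over y≈375. The top crop shows white lips at both ends of every stack.

```bash
python3 -c "
from h import *
print(ctrl.sign_off())"
```

```text
the job is handed in; nothing more can be done
None
```

All four kit trays stand level on the lower trays of their own colour, white ends at opposite ends, and the job was handed in at about 42 s of the 118 s allowed; I have not seen the judge's verdict.

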